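# Close the two-part forming mould and hold it shut

## Task

Swing the red-knobbed keeper bar fully shut until it clicks into its detent, so that it locks the lower half of the small leather-forming mould in its fixture. Then pick up the loose upper half by its black handle, line it up with the two brass dowels and push it down against the spring pad until the two halves meet face to face. Finish while still holding the mould pressed fully shut with the gripper - do not let go - and leave the black tin, the steel bush and the sharpening stone lying around the work where they are.

Things in the scene. Friction and masses are not known exactly. Their poses are not given: they have to be found in the camera images.
- fixture: Dark steel base plate fixed to the table, reaching x -75..75, y -94..76 mm, 10 mm thick; low rails on it form the nest for the lower mould half. Origin on the table surface under the centre of the nest, z up. The keeper bar lies at its -y end. It stands left or right of the robot's middle, a little turned.
- keeper (a joint): Keeper bar angle, rad: 0 = shut, at its stop, the bar pointing along the fixture's -x from the pivot; grows to 1.4 as it opens, counter-clockwise from above, toward the fixture's -y. Light friction (0.03 N m), stays where left. From 0.11 to 0.05 a sprung ball must be pushed past (about 3 N more at the knob); below 0.05 the ball drives it to 0 and holds it.
- keeper_hinge (a point): On the keeper's upright pivot axis at the bar's upper face, 29.5 mm above the table; fixed at the fixture's x 50, y -64 mm. The steel bar is 12 mm wide, 8 mm thick (21.5 to 29.5 mm above the table), reaches 109 mm from the axis and shuts over the lower half's flange.
- keeper_knob (a point): Centre of the top of the red upright knob on the keeper's free end, 102 mm from the pivot axis. The knob is a plain round post of 14 mm diameter, standing 32 mm above the bar (from 29.5 to 61.5 mm above the table); it turns with the bar.
- lower_half: Lower mould half, a loose aluminium block in the nest with about 1 mm of play: 70 (x) x 110 (y) x 24 mm, with a flange 18 mm long, 10 mm thick at its -y end, under the shut keeper. Origin at the centre of the block's underside, 10 mm above the table; axes nearly the fixture's. Brass dowels stand on its top at x 0, y -42 and +42 mm: 10 mm diameter, 18 mm tall, the upper 8 mm tapered to 4.4 mm.
- parting_face (a point): Centre of the lower half's flat top, 34 mm above the table; its axes. Round it is a brass ejector pad, 30 mm diameter, standing 5 mm proud on a spring: it starts to sink at about 5.6 N and is flush at about 12.6 N, so the upper half's weight alone does not close the mould.
- upper_half: Upper mould half, a loose aluminium plate 70 (x) x 110 (y) x 20 mm lying flat on the table, 0.28 to 0.44 kg with its handle. Origin at the centre of its flat underside, the mating face; when closed it coincides with parting_face. Two through holes of 12 mm diameter at x 0, y -42 and +42 mm take the dowels, either way round (half a turn makes no difference).
- handle_top (a point): Centre of the top of the upper half's black rib handle, 54 mm above its underside; its axes. The rib stands on the plate: 26 mm wide (x), 56 mm long (y), 34 mm tall, from 20 to 54 mm above the underside.
- wax_tin: Round black tin, 57 mm diameter, 22 mm tall, lying on the table; origin at the centre of its underside. Leave alone.
- steel_bush: Turned steel bush, 40 mm diameter, 21 mm tall; origin at the centre of its underside. Leave alone.
- whetstone: Flat dark sharpening stone 42 (x) x 78 (y) x 8 mm on the table; origin at the centre of its underside. Leave alone.
Not all that is in view belongs to the job. Leave any green, pink or purple look-alike of the upper_half alone.

How it is judged:
By the outcome, as a careful person would: the job done as asked, in the order asked, and still so for the second after the job is handed in, while the arm keeps its last pose, push and grip.
It also fails if it takes over 54 s, if anything falls off the work surface, if the arm or the gripper's body presses on something with over 40 N, if the wrist force passes 120 N, or if a joint passes its speed limit or range.

## Robot

A 6-joint arm with a two-finger parallel gripper is mounted at the origin on a cart in front of the work surface, level with it; the furniture and walls round the work are solid. World frame = base frame: x ahead of the robot, y to its left, z up, the work surface at z = 0. Lengths are in m, angles in degrees, forces in N, time in s.
With the tool pointing down it reaches from about 0.35 to 0.725 m from the base axis. Payload 6 kg.
Tool frame: the origin (TCP) lies midway between the tips of the shut fingers; the grasp point (between the pads) lies 19 mm behind it (robot.hold_point_z is the distance from the TCP to the grasp point, in m); z points along the fingers, y is the line along which they close (so a half turn about z gives the same grasp; the last joint's range is limited). The gripper opens to 85 mm and grips with 20 to 120 N. Pads are 22 mm wide; open, the fingers measure 114 mm over their backs; the gripper's body (76 mm by 85 mm) begins 54 mm behind the grasp point. The pads swing forward as they close: fully open they stand 13 mm farther back than shut.
Start: joints at [94.979, 2.303, 4.859, 0, -92.561, -19.12], TCP at [0.147, 0.582, 0.231] pointing down, gripper open.
Joint ranges: [-146.85, 146.85], [-73.84, 115.35], [-62.03, 85.46], [-188.31, 113.3], [-161.28, -10.13], [-171.36, 171.36]. Speed limits (degrees/s): [147.25, 147.25, 172.46, 180, 180, 180].

## Interface

Orientations are given as [roll, pitch, yaw] about the fixed x, y, z axes, in that order (R = Rz(yaw) Ry(pitch) Rx(roll)).
In Python, from station import robot, vision, look_for gives the robot as it stands.
- The arm moves only by the tool jog_arm, never from a script. Its argument "motion" is a list of rows, each a list of 7 numbers: the shift along the tool's x, y, z in cm, then the turn, a rotation vector about the tool's x, y, z in degrees, then the finger opening in cm, from 0 to 8.54. In form: [[tx, ty, tz, rx, ry, rz, jaw], ...]. A call has 1 to 20 rows; each row is the pose to reach, as a shift and turn from the pose commanded when the call began, along the tool's axes at that moment; what a row does not reach only later rows make up. A row lasts 1/8 s, in which the tool goes at most 62.5 mm and 10.7 degrees, less where a joint would pass 70% of its speed; a pose out of reach is approached as far as the arm can. A call with a gripper value outside its range is refused whole. The fingers move at their own pace and stop on an object; the grip force is fixed at half the most. Time passes only in rows, so rows that repeat a pose let the fingers close. It gives the time, the measured TCP pose, the force, the opening and the grip force at its end, in the units of the state.
- robot.get_state(): the state, without advancing time (a new reading comes with each control period).
- vision.camera(name): name is "scene" or "side" or "wrist"; returns (picture, depth): 420x560x3 uint8, blue, green, red; 420x560 float32, m along the optical axis (not along the pixel's ray), 0 where there is no reading.
- vision.camera_params(name): a dict with "vertical_fov" (degrees; the focal length in pixels is half the picture's height over the tangent of half this angle, whatever the lens; pixels are square), "cx", "cy" (the principal point, pixels), "position" and "attitude" of the camera in the world; the wrist camera has in their place "mount" (4x4, takes a point from camera to tool coordinates, whose origin is the TCP and whose axes are the flange's). Camera axes: x right, y down, z forward; pixel columns grow to the right and rows downward; lengths in m; the calibration is good to about 2 mm. A picture is of the moment at which its call begins: read the wrist's pose just before it. camera_params takes no time and is no camera call.
- robot.job_done(): hands the job in; it is judged then, once.
Trained networks look in the newest picture that a camera, given by its name, has taken for a name from the list of things; names that differ only in an ending like _2 or _b are one class to them, and where a whole thing is asked for, a point or a joint stands for the part that bears it (a point fixed in the world has none). Each returns a list of dicts, best first, with "p" (0 to 1); they miss things now and then, are a little off and sometimes report something else, mostly with a low value. They report only what shows in the picture. A call takes as long as a camera call. They do not tell look-alikes from the thing itself.
- look_for(camera, query): "at" ([x, y, z] in m, in world coordinates, good to about 4 mm: the middle of the surface that is visible of it).
The state is a dict: "t": time; "qpos": joint angles; "qd": joint speeds; "effort": joint torques, N m; "position": TCP position; "eef_rot": TCP orientation; "wrist_force": force on the tool from outside, world axes, zero at the start; "wrist_torque": the same for the moment, N m; "grip_width": finger opening in m; "grasp_force": force on a finger pad.
Only numpy, scipy, OpenCV 4.12 (cv2) and the standard library are available. Lean on these libraries where they do the work, as an engineer would, in place of code of your own. Each camera call takes 0.05 s, during which the arm holds its last target. There are 200 camera calls.

## Working session

There is one attempt and no reset: what is moved stays moved. The work goes in short steps, Python scripts to look and compute and a tool call to move; the robot and the scene stay as the last step left them, time stands still between calls to the robot, and variables do not carry over. Pictures are saved under pics/ and viewed, at most 10 in all, crops included, and the job is handed in when it is done.

Besides the shell and the picture viewer there is one more tool, called after ">>>" as name(argument=value, ...) on one line, values as JSON. jog_arm: Moves the arm, as the interface text tells. Its arguments: {"type":"object","properties":{"motion":{"type":"array","items":{"type":"array","items":{"type":"number"}}}},"required":["motion"]}

```bash
ls; mkdir -p pics; cat > h.py <<'E'
import numpy as np, cv2
from scipy.spatial.transform import Rotation as R
from station import robot, vision, look_for
def cam(name):
    s=robot.get_state(); im,d=vision.camera(name); p=vision.camera_params(name)
    f=im.shape[0]/2/np.tan(np.radians(p['vertical_fov'])/2)
    if 'mount' in p:
        T=np.eye(4);T[:3,:3]=R.from_euler('xyz',s['eef_rot'],degrees=True).as_matrix();T[:3,3]=s['position']
        T=T@np.array(p['mount'])
    else:
        T=np.eye(4);a=np.array(p['attitude']);T[:3,3]=p['position']
        T[:3,:3]=a if a.shape==(3,3) else R.from_euler('xyz',a,degrees=True).as_matrix()
    v,u=np.mgrid[:im.shape[0],:im.shape[1]]
    P=np.stack([(u-p['cx'])/f*d,(v-p['cy'])/f*d,d],-1)@T[:3,:3].T+T[:3,3]
    P[d==0]=np.nan
    return im,d,P
E
python3 - <<'E'
from h import *
print(robot.get_state())
for n in('scene','side','wrist'):
    print(n,vision.camera_params(n))
    im,d,P=cam(n);cv2.imwrite(f'pics/{n}0.png',im);np.savez(f'{n}0.npz',im=im,P=P)
    for q in('fixture','keeper','upper_half','wax_tin','lower_half','handle_top','keeper_knob','steel_bush','whetstone'):
        for o in look_for(n,q)[:3]: print(q,np.round(o['at'],3),round(o['p'],2))
E
```

```text
pics
{'t': 0.0, 'qpos': array([ 9.49782420e+01,  2.34098156e+00,  4.79950099e+00, -2.87076940e-02,
       -9.25617651e+01, -1.91188805e+01]), 'qd': array([ 0.05185409, -0.00827325, -0.00295191,  0.05462302, -0.00988069,
        0.04421241]), 'effort': array([-3.42338481e-04, -3.68198776e+01,  3.47421885e+01,  6.93232298e+00,
       -5.35713887e-03,  9.69933893e-07]), 'position': array([0.14641715, 0.58150556, 0.2302214 ]), 'eef_rot': array([ 1.79893056e+02, -6.71660473e-03, -1.41393749e+01]), 'wrist_force': array([-0.58087623, -0.90623323, -0.52933902]), 'wrist_torque': array([-0.01050175, -0.06684194,  0.00756977]), 'grasp_force': 0.0, 'grip_width': 0.08559737074157805}
scene {'vertical_fov': 51.283994965223606, 'cx': 276.94729781849543, 'cy': 209.2834306267559, 'position': array([-0.00626635, -0.26685732,  0.86367659]), 'attitude': array([-139.04275529,   -0.6943095 ,  -55.08871016])}
fixture [ 0.482 -0.216  0.007] 0.93
keeper [ 0.529 -0.296  0.029] 0.81
upper_half [0.564 0.141 0.021] 0.78
upper_half [0.43  0.144 0.016] 0.76
upper_half [ 0.541 -0.009  0.018] 0.74
wax_tin [0.715 0.0
[... 788 characters left out ...]
p [0.569 0.13  0.022] 0.97
handle_top [0.496 0.494 0.019] 0.94
handle_top [ 0.558 -0.017  0.018] 0.82
keeper_knob [ 0.522 -0.311  0.032] 0.75
keeper_knob [ 0.519 -0.215  0.037] 0.34
steel_bush [0.722 0.271 0.018] 0.61
whetstone [ 0.395 -0.014  0.007] 0.77
wrist {'vertical_fov': 65.75934800738987, 'cx': 275.06684822921113, 'cy': 209.55051302628294, 'mount': array([[ 4.52450824e-04, -9.63238129e-01, -2.68648660e-01,
         6.73400431e-02],
       [ 9.99999821e-01,  3.30543660e-04,  4.99010442e-04,
         8.19238208e-05],
       [-3.91865773e-04, -2.68648837e-01,  9.63238106e-01,
        -1.42598395e-01],
       [ 0.00000000e+00,  0.00000000e+00,  0.00000000e+00,
         1.00000000e+00]])}
```

View pics/scene0.png

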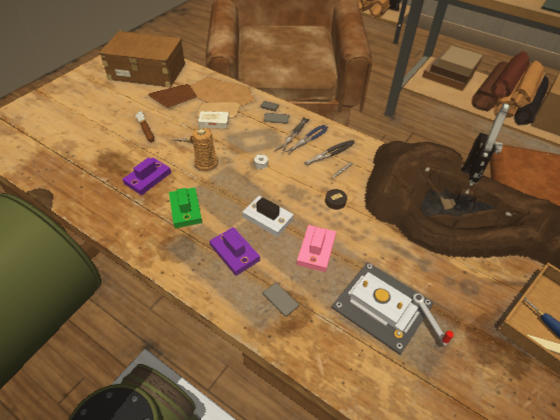

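View pics/side0.png

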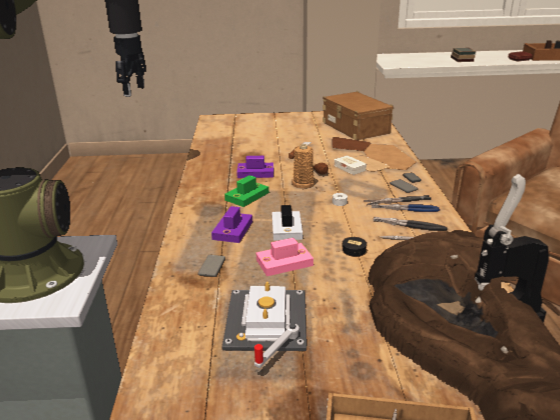

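Scene view: candidates for the upper half are purple (147,174), green (185,205), purple (235,250), pink (317,248) and bare aluminium with a black rib (268,212). By the description it is the last one. The fixture is at about (383,305), the red knob at (447,338) and the pivot at (420,299). The side view agrees, with the aluminium plate at (287,222) and the knob at (258,353).

```bash
python3 - <<'E'
from h import *
for n in('scene','side'):
    z=np.load(n+'0.npz');im,P=z['im'].astype(int),z['P']
    b,g,r=im[...,0],im[...,1],im[...,2]
    red=(r>150)&(g<60)&(b<60)&(P[...,0]>.35)&(P[...,0]<.75)&(abs(P[...,1]+.3)<.15)
    q=P[red];print(n,'red',len(q),np.nanmedian(q,0),np.nanmax(q[:,2]), q[q[:,2]>.057].mean(0))
    # black handle top
    box=(abs(P[...,0]-.57)<.08)&(abs(P[...,1]-.14)<.08)
    blk=box&(im.max(-1)<70)&(P[...,2]>.048)&(P[...,2]<.06)
    q=P[blk];print('handle',len(q));
    def rect(q):
        c,s,a=cv2.minAreaRect((q[:,:2]*1000).astype(np.float32)); print(np.round(c,1),np.round(s,1),round(a,1),'z',np.median(q[:,2]))
    rect(q)
    pl=box&(P[...,2]>.015)&(P[...,2]<.025)&(im.min(-1)>120); rect(P[pl])
    # lower half top
    lo=(abs(P[...,0]-.5)<.12)&(abs(P[...,1]+.2)<.12)&(P[...,2]>.0315)&(P[...,2]<.0365)&(im.min(-1)>120)
    rect(P[lo])
    fx=(abs(P[...,0]-.5)<.15)&(abs(P[...,1]+.22)<.15)&(P[...,2]>.007)&(P[...,2]<.0125)&(im.max(-1)<110); rect(P[fx])
im=np.load('scene0.npz')['im'];cv2.imwrite('pics/crop.png',cv2.resize(np.hstack([im[180:250,220:320],im[250:360,325:465][20:90,:100],im[280:350,380:480]]),None,fx=2.6,fy=2.6,interpolation=2))
E
```

```text
scene red 35 [ 0.50145724 -0.33527241  0.06223821] 0.06481839761786479 [ 0.50162318 -0.33515089  0.06212008]
handle 192
[574.1 154.9] [27.8 53.3] 1.1 z 0.0541819381266333
[573.5 155.7] [ 72.8 112.2] 0.2 z 0.02062286878574826
[ 521.5 -221.5] [ 89.4 192.1] 7.5 z 0.034418116014857614
[ 516.2 -195.3] [168.8 152.9] 85.7 z 0.010340346258571276
side red 116 [ 0.50014745 -0.34130812  0.05200471] 0.06215174321887473 [ 0.50057626 -0.33822192  0.05954399]
handle 111
[572.  154.2] [23.5 58.8] 0.3 z 0.05244124658425575
[572.  155.2] [116.2  69.7] 89.3 z 0.01855495632586779
[ 519.4 -193.9] [124.4  78.7] 87.2 z 0.03272768818978783
[ 514.6 -198.1] [170.3 148.4] 86.3 z 0.008556113715378788
```

View pics/crop.png

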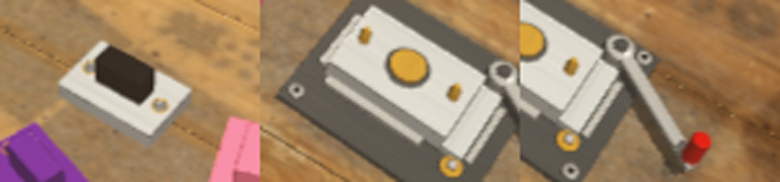

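The crop confirms the bare aluminium plate with the black rib and shows the keeper open by about 57°. The plate centre measures (573,155) mm with yaw about 0. The knob-to-pivot distance comes out at 102 mm, as given.

```bash
cat >> h.py <<'E'
def rows(*wp, start=None):
    """wp: (x,y,z mm, yaw deg) -> tool shifts in cm and rz; start = commanded (x,y,z,yaw), default measured"""
    s=robot.get_state()
    x0=np.array(start[:3] if start else s['position']*1000); y0=start[3] if start else s['eef_rot'][2]
    M=R.from_euler('xyz',[180,0,y0],degrees=True)
    for w in wp: print(np.round(M.inv().apply(np.array(w[:3])-x0)/10,2), 'rz',round(((y0-w[3])+180)%360-180,1))
E
python3 - <<'E'
from h import *
P=np.load('scene0.npz')['P'];m=(P[...,0]>.3)&(P[...,0]<.75)&(P[...,1]>-.4)&(P[...,1]<.6)&(P[...,2]>.07)
print(m.sum(),np.nanmax(P[m],0) if m.any() else '',np.nanmin(P[m],0) if m.any() else '')
S=(147,582,231,-14.1)
rows((380,420,231,-60),(530,100,231,-100),(520,-200,220,-126),(470,-315,200,-126.4),start=S)
E
```

```text
422 [0.66138419 0.44430795 0.12705457] [0.60851008 0.39019579 0.07020286]
[26.54 10.04  0.  ] rz 45.9
[48.89 37.42  0.  ] rz 85.9
[55.23 66.76  1.1 ] rz 111.9
[53.18 79.13  3.1 ] rz 112.3
```

>>> jog_arm(motion=[[26.5, 10, 0, 0, 0, 46, 4], [26.5, 10, 0, 0, 0, 46, 4], [26.5, 10, 0, 0, 0, 46, 4], [26.5, 10, 0, 0, 0, 46, 4], [26.5, 10, 0, 0, 0, 46, 4], [49, 37.5, 0, 0, 0, 86, 4], [49, 37.5, 0, 0, 0, 86, 4], [49, 37.5, 0, 0, 0, 86, 4], [49, 37.5, 0, 0, 0, 86, 4], [49, 37.5, 0, 0, 0, 86, 4], [49, 37.5, 0, 0, 0, 86, 4], [55.2, 67, 1, 0, 0, 112, 4], [55.2, 67, 1, 0, 0, 112, 4], [55.2, 67, 1, 0, 0, 112, 4], [55.2, 67, 1, 0, 0, 112, 4], [55.2, 67, 1, 0, 0, 112, 4], [53, 79, 3, 0, 0, 112, 4], [53, 79, 3, 0, 0, 112, 4], [53, 79, 3, 0, 0, 112, 4], [53, 79, 3, 0, 0, 112, 4]])

```text
t: 4.0
position: [0.4675, -0.3139, 0.2014]
eef_rot: [-180.0, 0.0, -126.2]
wrist_force: [-1.2, -0.4, 0.3]
grip_width: 0.04
grasp_force: 0.0
```

```bash
python3 - <<'E'
from h import *
im,d,P=cam('wrist');s=robot.get_state();print(s['t'],s['position'],s['eef_rot'],s['qpos'],s['wrist_force'])
cv2.imwrite('pics/w1.png',im);np.savez('w1.npz',im=im,P=P)
im=im.astype(int);b,g,r=im[...,0],im[...,1],im[...,2]
red=(r>120)&(g<60)&(b<60);q=P[red&(P[...,2]>.057)&(P[...,2]<.067)];print(len(q),np.nanmin(q,0),np.nanmax(q,0),np.nanmean(q,0))
E
```

```text
4.05 [ 0.46790654 -0.3132939   0.20164052] [-1.79968059e+02  1.39226341e-02 -1.26114379e+02] [-1.33816960e+01 -3.42354311e+00 -3.90612213e+00 -4.98229792e-04
 -8.94825814e+01 -2.27326828e+01] [ 0.6515716   0.13435811 -0.32079764]
162 [ 0.49409993 -0.34291978  0.05712101] [ 0.50669506 -0.33116572  0.06372897] [ 0.50002032 -0.33695713  0.06106994]
```

View pics/w1.png

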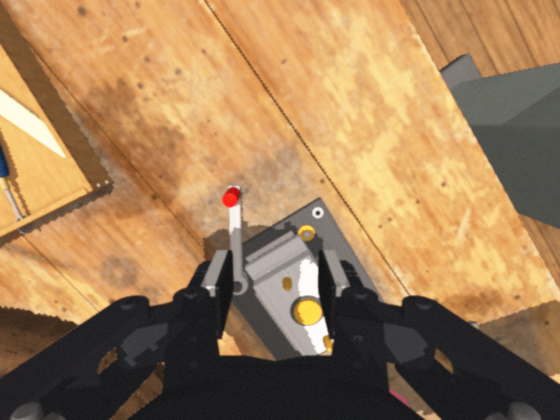

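The wrist view shows the red knob at (231,197), its bar running down to the pivot at about (237,286), and the fixture below at about (310,300).

```bash
python3 - <<'E'
from h import *
z=np.load('w1.npz');im,P=z['im'],z['P']
m=(P[...,2]>.0275)&(P[...,2]<.0325)&(im.min(-1)>90)
v,u=np.nonzero(m&(np.mgrid[:420,:560][1]<246)&(np.mgrid[:420,:560][1]>222))
q=P[v,u];print(len(q),v.min(),v.max());c,s,a=cv2.minAreaRect((q[:,:2]*1000).astype(np.float32));print(c,s,a)
print(q[v>v.max()-6].mean(0),P[286,237])
fx=(P[...,2]>.007)&(P[...,2]<.0125)&(im.max(-1)<110)&(abs(P[...,0]-.515)<.13)&(abs(P[...,1]+.2)<.13);q=P[fx]
print(cv2.minAreaRect((q[:,:2]*1000).astype(np.float32)))
ph=np.radians
def path(piv,yaw_shut,th): return [(piv[0]+102*np.cos(ph(180+yaw_shut+t)),piv[1]+102*np.sin(ph(180+yaw_shut+t)),37,yaw_shut-180+t) for t in th]
w=path((561.5,-255.3),-4.0,(57.6,50,40,30,20,10,4,0,-2));print(np.round(w,1))
rows((500,-337,90,-126.4),(500,-337,37,-126.4))
E
```

```text
883 185 294
(531.5386352539062, -292.93560791015625) (120.38545227050781, 13.451326370239258) 55.34378433227539
[ 0.56339416 -0.24553427  0.02937163] [ 0.55962627 -0.25508348  0.03454018]
((516.0713500976562, -197.24908447265625), (168.37246704101562, 147.2585906982422), 86.30551147460938)
[[ 501.  -337.4   37.  -126.4]
 [ 490.6 -328.7   37.  -134. ]
 [ 479.  -315.3   37.  -144. ]
 [ 469.8 -300.    37.  -154. ]
 [ 463.5 -283.4   37.  -164. ]
 [ 460.1 -266.    37.  -174. ]
 [ 459.5 -255.3   37.  -180. ]
 [ 459.7 -248.2   37.  -184. ]
 [ 460.1 -244.6   37.  -186. ]]
[ 0.02 -3.99 11.16] rz 0.3
[ 0.02 -3.99 16.46] rz 0.3
```

>>> jog_arm(motion=[[0, -4, 8, 0, 0, 0.3, 4], [0, -4, 8, 0, 0, 0.3, 4], [0, -4, 16.4, 0, 0, 0.3, 4], [0, -4, 16.4, 0, 0, 0.3, 4], [0, -4, 16.4, 0, 0, 0.3, 3], [0, -4, 16.4, 0, 0, 0.3, 1], [0, -4, 16.4, 0, 0, 0.3, 1], [0, -4, 16.4, 0, 0, 0.3, 1], [0, -4, 16.4, 0, 0, 0.3, 1]])

```text
t: 5.18
position: [0.5013, -0.3373, 0.0394]
eef_rot: [-179.8, 0.1, -126.4]
wrist_force: [2.7, 4.3, 6.5]
grip_width: 0.0119
grasp_force: 59.2
```

```bash
python3 - <<'E'
from h import *
ph=np.radians
s=robot.get_state();print(s['position'],s['eef_rot'],s['grip_width'],s['grasp_force'],s['wrist_force'])
S=(500,-337,37,-126.4)
w=[(561.5+102*np.cos(ph(176+t)),-255.3+102*np.sin(ph(176+t)),37,-184+t) for t in (50,40,30,20,14,8,3,0,-2)]
rows(*w,start=S)
E
```

```text
[ 0.50134976 -0.33731739  0.03940495] [-1.79788503e+02  8.33050321e-02 -1.26402677e+02] 0.01185514262279499 59.15876090526581 [2.67792013 4.25387679 6.45807231]
[-0.12  1.25  0.  ] rz 7.6
[-0.5   2.98  0.  ] rz 17.6
[-1.19  4.62  0.  ] rz 27.6
[-2.14  6.12  0.  ] rz 37.6
[-2.84  6.93  0.  ] rz 43.6
[-3.61  7.67  0.  ] rz 49.6
[-4.32  8.21  0.  ] rz 54.6
[-4.76  8.51  0.  ] rz 57.6
[-5.06  8.7   0.  ] rz 59.6
```

>>> jog_arm(motion=[[-0.1, 1.2, -0.1, 0, 0, 7.6, 1], [-0.3, 2.1, -0.2, 0, 0, 12.5, 1], [-0.5, 3, -0.2, 0, 0, 17.6, 1], [-0.8, 3.8, -0.2, 0, 0, 22.5, 1], [-1.2, 4.6, -0.2, 0, 0, 27.6, 1], [-1.7, 5.4, -0.2, 0, 0, 32.6, 1], [-2.15, 6.1, -0.2, 0, 0, 37.6, 1], [-2.15, 6.1, -0.2, 0, 0, 37.6, 1]])

```text
t: 6.18
position: [0.4638, -0.2835, 0.0396]
eef_rot: [-180.0, 0.1, -164.0]
wrist_force: [2.0, 1.2, 0.5]
grip_width: 0.0115
grasp_force: 58.6
```

>>> jog_arm(motion=[[-0.05, 1.07, 0, 0, 0, 6, 1], [-0.2, 2.1, 0, 0, 0, 12, 1], [-0.45, 3, 0, 0, 0, 17, 1], [-0.6, 3.5, 0, 0, 0, 20, 1], [-0.7, 3.8, 0, 0, 0, 21, 1], [-0.7, 3.8, 0, 0, 0, 21, 1], [-0.7, 3.8, 0, 0, 0, 21, 1]])

```text
t: 7.05
position: [0.4598, -0.247, 0.0396]
eef_rot: [-179.8, 0.0, 175.0]
wrist_force: [1.6, -6.4, -2.3]
grip_width: 0.0117
grasp_force: 58.8
```

```bash
python3 - <<'E'
from h import *
s=robot.get_state();p=s['position'];print(p,s['wrist_force'],s['wrist_torque'],np.degrees(np.arctan2(p[1]+.2553,p[0]-.5615))%360-176)
E
```

```text
[ 0.45983517 -0.24704299  0.03962999] [ 1.55563939 -6.39241065 -2.30907709] [-2.05401255 -0.69347221  0.14343624] -0.6432541875185791
```

>>> jog_arm(motion=[[0, 0.2, 0, 0, 0, 0, 1], [0, 0.3, 0, 0, 0, 0, 1], [0, 0.3, 0, 0, 0, 0, 1]])

```text
t: 7.42
position: [0.4599, -0.2466, 0.0397]
eef_rot: [-179.6, 0.0, 175.0]
wrist_force: [3.7, -18.9, -7.4]
grip_width: 0.0119
grasp_force: 58.6
```

>>> jog_arm(motion=[[0, -0.4, 0, 0, 0, 0, 1], [0, -0.4, 0, 0, 0, 0, 2], [0, -0.4, 0, 0, 0, 0, 4], [0, -0.4, 0, 0, 0, 0, 4], [0, -0.4, 0, 0, 0, 0, 4], [0, -0.4, -5, 0, 0, 0, 4], [0, -0.4, -10, 0, 0, 0, 4], [-1, 2, -16, 0, 0, 0, 8.5], [-1, 5, -18, 0, 0, 0, 8.5], [-1, 5, -18, 0, 0, 0, 8.5], [-1, 5, -18, 0, 0, 0, 8.5]])

```text
t: 8.8
position: [0.4741, -0.1933, 0.2185]
eef_rot: [180.0, -0.1, 175.0]
wrist_force: [-0.6, -0.6, -0.9]
grip_width: 0.0849
grasp_force: 0.0
```

```bash
python3 - <<'E'
from h import *
im,d,P=cam('wrist');s=robot.get_state();print(s['t'],s['position'],s['eef_rot'],s['wrist_force'])
cv2.imwrite('pics/w2.png',im);np.savez('w2.npz',im=im,P=P)
i=im.astype(int);b,g,r=i[...,0],i[...,1],i[...,2]
q=P[(r>120)&(g<60)&(b<60)&(P[...,2]>.057)&(P[...,2]<.067)];k=np.nanmean(q,0);print(len(q),k)
print(np.degrees(np.arctan2(k[1]+.2553,k[0]-.5615))%360-176)
E
```

```text
8.85 [ 0.47390733 -0.19356532  0.21805612] [ 1.79994812e+02 -1.15092997e-01  1.74956727e+02] [-0.19728375 -0.22671844 -0.68457476]
153 [ 0.45894107 -0.24664334  0.06106377]
-0.824708328353978
```

View pics/w2.png

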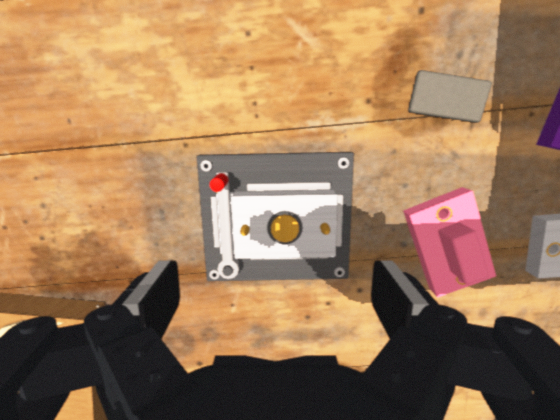

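The wrist view shows the keeper bar parallel to the fixture's edge, lying over the flange, with the knob at (219,183) and the pivot at (228,270), so it is shut. The dowels are at (245,230) and (325,229) and the pad at (285,228). Next I'll measure them.

```bash
python3 - <<'E'
from h import *
z=np.load('w2.npz');im,P=z['im'],z['P']
h=cv2.cvtColor(im,cv2.COLOR_BGR2HSV)
br=((h[...,0]>12)&(h[...,0]<32)&(h[...,1]>140)).astype(np.uint8)
br[:195]=0;br[262:]=0;br[:,:235]=0;br[:,340:]=0
n,l,st,c=cv2.connectedComponentsWithStats(br)
cen=[]
for k in range(1,n):
    if st[k,4]<15: continue
    q=P[l==k]; t=q[q[:,2]>np.nanmax(q[:,2])-.004]
    print(st[k],np.round(c[k],1),'all',np.round(np.nanmedian(q,0),4),'top',len(t),np.round(t.mean(0),4))
w=(P[...,2]>.0315)&(P[...,2]<.0365)&(im.min(-1)>60); w[:, :231]=0; w[:,350:]=0
q=P[w];print(cv2.minAreaRect((q[:,:2]*1000).astype(np.float32)))
# plate
w=(P[...,2]>.007)&(P[...,2]<.0125)&(np.abs(P[...,0]-.515)<.13)&(abs(P[...,1]+.2)<.13)&(im.max(-1)<110);q=P[w];print(cv2.minAreaRect((q[:,:2]*1000).astype(np.float32)))
# move to upper half
rows((500,-50,230,-140),(560,60,225,-95),(573,155,200,-90),start=(474,-193.5,218,175))
E
```

```text
[271 215  28  27 614] [284.5 228. ] all [ 0.5157 -0.1869  0.039 ] top 584 [ 0.516  -0.1867  0.039 ]
[241 225   8  10  60] [244.3 229.8] all [ 0.5111 -0.2281  0.0475] top 25 [ 0.5125 -0.2285  0.0508]
[321 224   9  10  68] [324.8 228.4] all [ 0.5168 -0.1463  0.0472] top 27 [ 0.5182 -0.1455  0.0509]
((525.3217163085938, -189.77069091796875), (115.14311981201172, 88.20285034179688), 86.18097686767578)
((515.4755859375, -193.48883056640625), (165.80313110351562, 149.41714477539062), 86.14293670654297)
[-1.34 14.52 -1.2 ] rz -45
[-6.36 26.   -0.7 ] rz -90
[-6.82 35.58  1.8 ] rz -95
```

>>> jog_arm(motion=[[-1.3, 14.5, -1.2, 0, 0, -45, 8.5], [-1.3, 14.5, -1.2, 0, 0, -45, 8.5], [-1.3, 14.5, -1.2, 0, 0, -45, 8.5], [-6.3, 26, -0.7, 0, 0, -90, 8.5], [-6.3, 26, -0.7, 0, 0, -90, 8.5], [-6.8, 33, 1.8, 0, 0, -95, 8.5], [-6.8, 33, 1.8, 0, 0, -95, 8.5], [-6.8, 33, 1.8, 0, 0, -95, 8.5], [-6.8, 33, 1.8, 0, 0, -95, 8.5], [-6.8, 33, 1.8, 0, 0, -95, 8.5], [-6.8, 33, 1.8, 0, 0, -95, 8.5]])

```text
t: 10.22
position: [0.5711, 0.1287, 0.2006]
eef_rot: [179.9, -0.0, -90.3]
wrist_force: [-0.5, 1.0, 0.5]
grip_width: 0.0852
grasp_force: 0.0
```

```bash
python3 - <<'E'
from h import *
im,d,P=cam('wrist');s=robot.get_state();print(s['t'],s['position'],s['eef_rot'],s['qpos'][5])
cv2.imwrite('pics/w3.png',im);np.savez('w3.npz',im=im,P=P)
box=(abs(P[...,0]-.573)<.05)&(abs(P[...,1]-.155)<.07)
for m in (box&(P[...,2]>.049)&(P[...,2]<.058), box&(P[...,2]>.0165)&(P[...,2]<.0235)):
    q=P[m];print(len(q),cv2.minAreaRect((q[:,:2]*1000).astype(np.float32)),np.median(q[:,2]))
rows((573,155,100,-90),(573,155,40,-90))
E
```

```text
10.275 [0.57111633 0.12887625 0.20082156] [ 1.79963347e+02 -2.79960606e-02 -9.02156358e+01] -32.54480586577572
1564 ((573.782470703125, 154.64041137695312), (25.830612182617188, 55.328643798828125), 0.2293316274881363) 0.05369540930305053
5034 ((573.5009155273438, 155.0906982421875), (110.11186981201172, 70.22230529785156), 89.65335845947266) 0.01989914208490004
[-2.61 -0.18 10.08] rz -0.2
[-2.61 -0.18 16.08] rz -0.2
```

View pics/w3.png

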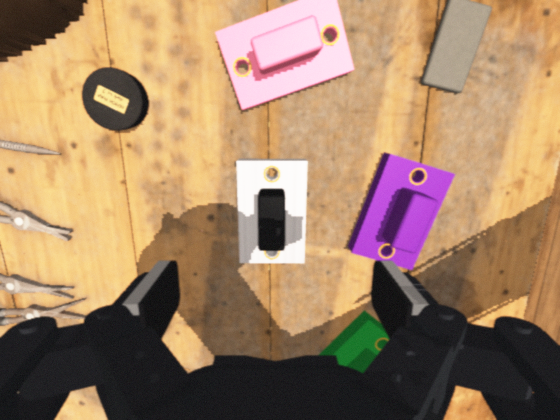

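The wrist view shows the aluminium half with the black rib at (271,218), clear of the pink one (285,50) and the purple one (402,212). It measures (573.6,155) mm with yaw about 0.

>>> jog_arm(motion=[[-2.6, -0.25, 6, 0, 0, -0.2, 6], [-2.6, -0.25, 11, 0, 0, -0.2, 6], [-2.6, -0.25, 15, 0, 0, -0.2, 6], [-2.6, -0.25, 17.5, 0, 0, -0.2, 6], [-2.6, -0.25, 17.5, 0, 0, -0.2, 6], [-2.6, -0.25, 17.5, 0, 0, -0.2, 4], [-2.6, -0.25, 17.5, 0, 0, -0.2, 2], [-2.6, -0.25, 17.5, 0, 0, -0.2, 2], [-2.6, -0.25, 17.5, 0, 0, -0.2, 2], [-2.6, -0.25, 17.5, 0, 0, -0.2, 2]])

```text
t: 11.52
position: [0.5749, 0.1558, 0.0285]
eef_rot: [-179.8, 0.1, -89.8]
wrist_force: [1.0, 0.6, 5.5]
grip_width: 0.0252
grasp_force: 61.5
```

```bash
python3 - <<'E'
from h import *
s=robot.get_state();print(s['position'],s['eef_rot'],s['grip_width'],s['wrist_force'])
S=(*(s['position']*1000),s['eef_rot'][2])
rows((573.5,155,150,-90),(540,-60,150,-92),(515.6,-186.8,130,-94),start=S)
E
```

```text
[0.57493735 0.15581638 0.02846606] [-1.79798859e+02  6.49846788e-02 -8.98300643e+01] 0.025164316032029302 [1.03623501 0.63626581 5.48478228]
[  0.08   0.14 -12.15] rz 0.2
[ 21.57   3.56 -12.15] rz 2.2
[ 34.24   6.04 -10.15] rz 4.2
```

>>> jog_arm(motion=[[0, 0, -3, 0, 0, 0, 2], [0, 0, -8, 0, 0, 0, 2], [0.1, 0.1, -13, 0, 0, 0, 2], [5, 1, -17.2, 0, 0, 1, 2], [10, 2, -17.2, 0, 0, 2, 2], [15, 3, -17.2, 0, 0, 3, 2], [20, 4.5, -17.2, 0, 0, 4.2, 2], [23, 5.5, -17.2, 0, 0, 4.2, 2], [23.5, 5.6, -17.2, 0, 0, 4.2, 2], [23.5, 5.6, -17.2, 0, 0, 4.2, 2], [23.5, 5.6, -17.2, 0, 0, 4.2, 2]])

```text
t: 12.9
position: [0.5184, -0.0789, 0.1978]
eef_rot: [179.9, 0.0, -94.0]
wrist_force: [-1.2, 0.5, -3.6]
grip_width: 0.0252
grasp_force: 60.3
```

```bash
python3 - <<'E'
from h import *
im,d,P=cam('wrist');s=robot.get_state();print(s['t'],s['position'],s['eef_rot'],s['grip_width'],s['wrist_force'])
cv2.imwrite('pics/w4.png',im);np.savez('w4.npz',im=im,P=P)
h=cv2.cvtColor(im,cv2.COLOR_BGR2HSV)
br=((h[...,0]>12)&(h[...,0]<32)&(h[...,1]>140)&(abs(P[...,0]-.515)<.035)&(P[...,1]<-.1)&(P[...,2]>.034)).astype(np.uint8)
n,l,st,c=cv2.connectedComponentsWithStats(br)
for k in range(1,n):
    if st[k,4]<8: continue
    q=P[l==k]; t=q[q[:,2]>np.nanmax(q[:,2])-.004]
    print(st[k],np.round(c[k],1),np.round(np.nanmedian(q,0),4),'top',len(t),np.round(t.mean(0),4))
E
```

```text
12.95 [ 0.51843511 -0.07890735  0.19791527] [ 1.79957570e+02  5.10874924e-03 -9.39760011e+01] 0.02503237608317507 [ 0.0505882   0.13275491 -4.22184933]
[263   9   9  15 113] [266.9  15.5] [ 0.5138 -0.2267  0.0486] top 38 [ 0.5133 -0.2284  0.0519]
[250  53  35  37 996] [267.4  70.8] [ 0.5166 -0.187   0.039 ] top 948 [ 0.5164 -0.1872  0.0391]
[264 117   8   9  62] [267.4 121.1] [ 0.5197 -0.1455  0.0505] top 47 [ 0.5191 -0.1453  0.0511]
[259 159  35  34 222] [276.4 175.1] [ 0.5139 -0.1215  0.1897] top 222 [ 0.5141 -0.1214  0.1897]
```

View pics/w4.png

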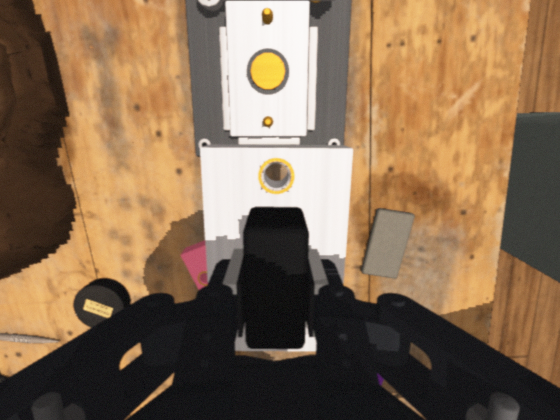

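The wrist view shows the held plate with its front hole at (276,175), and the dowels at (267,15) and (267,121). The offsets come out consistent, so the plate has to move (-0.7, -107.5) mm with no turn.

>>> jog_arm(motion=[[5, -0.3, 0, 0, 0, 0, 2], [9, -0.6, 2, 0, 0, 0, 2], [10.7, -0.7, 5, 0, 0, 0, 2], [10.7, -0.7, 8, 0, 0, 0, 2], [10.7, -0.7, 10.5, 0, 0, 0, 2], [10.7, -0.7, 10.5, 0, 0, 0, 2], [10.7, -0.7, 10.5, 0, 0, 0, 2]])

```text
t: 13.82
position: [0.5186, -0.1869, 0.0947]
eef_rot: [-179.9, -0.0, -94.0]
wrist_force: [0.2, 0.7, -2.7]
grip_width: 0.0249
grasp_force: 60.1
```

```bash
python3 - <<'E'
from h import *
s=robot.get_state();print(s['position'],s['eef_rot'],s['wrist_force'])
ims=[]
for n in('scene','side'):
    im,d,P=cam(n);p=vision.camera_params(n)
    ims.append(cv2.resize(im[260:350,340:460] if n=='scene' else im[255:345,210:330],None,fx=3,fy=3,interpolation=2))
cv2.imwrite('pics/c5.png',np.hstack(ims))
E
```

```text
[ 0.51860275 -0.18689094  0.09474345] [-1.79910327e+02 -4.38014008e-02 -9.39883213e+01] [ 0.23841011  0.69807226 -2.68988143]
```

View pics/c5.png

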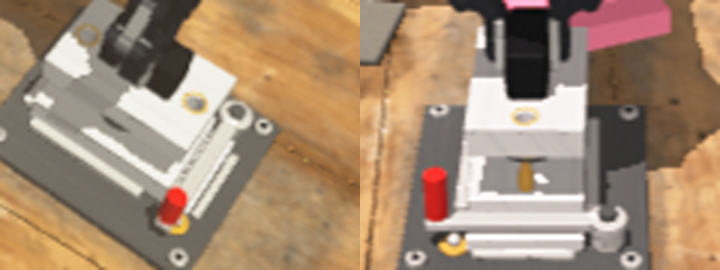

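In the side crop the dowel at (526,180) stands right under the front hole at (526,117), and the keeper lies shut. I'll lower it now.

>>> jog_arm(motion=[[0, 0.06, 0.7, 0, 0, 0, 2], [0, 0.06, 1.3, 0, 0, 0, 2], [0, 0.06, 1.7, 0, 0, 0, 2], [0, 0.06, 2.1, 0, 0, 0, 2], [0, 0.06, 2.1, 0, 0, 0, 2]])

```text
t: 14.55
position: [0.517, -0.187, 0.0719]
eef_rot: [180.0, -0.0, -94.0]
wrist_force: [-0.5, 0.2, -3.4]
grip_width: 0.0248
grasp_force: 60.3
```

>>> jog_arm(motion=[[0, 0, 0.4, 0, 0, 0, 2], [0, 0, 0.7, 0, 0, 0, 2], [0, 0, 1, 0, 0, 0, 2], [0, 0, 1.2, 0, 0, 0, 2], [0, 0, 1.2, 0, 0, 0, 2]])

```text
t: 15.18
position: [0.5175, -0.1872, 0.0625]
eef_rot: [-179.9, -0.1, -94.0]
wrist_force: [-5.5, 3.4, 9.3]
grip_width: 0.0252
grasp_force: 62.0
```

>>> jog_arm(motion=[[0, 0.05, 0.3, 0, 0, 0, 2], [0, 0.1, 0.6, 0, 0, 0, 2], [0, 0.1, 0.6, 0, 0, 0, 2], [0, 0.1, 0.6, 0, 0, 0, 2]])

```text
t: 15.68
position: [0.5175, -0.1873, 0.0624]
eef_rot: [-179.7, -0.1, -93.9]
wrist_force: [-17.6, 12.1, 35.6]
grip_width: 0.0248
grasp_force: 65.7
```

>>> jog_arm(motion=[[0.05, 0.2, -0.15, 0, 0, 0, 2], [0.05, 0.2, -0.25, 0, 0, 0, 2], [0.05, 0.2, -0.25, 0, 0, 0, 2], [0.05, 0.2, -0.25, 0, 0, 0, 2], [0.05, 0.2, -0.25, 0, 0, 0, 2]])

```text
t: 16.3
position: [0.5173, -0.1873, 0.0625]
eef_rot: [-179.5, -0.1, -94.0]
wrist_force: [-1.9, 6.6, 19.2]
grip_width: 0.0248
grasp_force: 63.4
```

```bash
python3 - <<'E'
from h import *
s=robot.get_state();print(s['t'],s['position'],s['wrist_force'],s['grip_width'])
ims=[]
for n in('scene','side'):
    im,d,P=cam(n)
    m=(abs(P[...,0]-.517)<.03)&(abs(P[...,1]+.187)<.053)&(P[...,2]>.045)&(P[...,2]<.06)&(im.min(-1)>120);q=P[m]
    A=np.c_[q[:,:2]-[.517,-.187],np.ones(len(q))];print(n,len(q),np.median(q[:,2]),np.linalg.lstsq(A,q[:,2],rcond=None)[0])
    i=im.astype(int);r=(i[...,2]>150)&(i[...,1]<60)&(i[...,0]<60)&(P[...,1]<-.2)&(P[...,2]>.057)&(P[...,2]<.067)&(abs(P[...,0]-.47)<.1);print('knob',r.sum(),np.nanmean(P[r],0))
    ims.append(cv2.resize(im[260:350,340:460] if n=='scene' else im[255:345,210:330],None,fx=3,fy=3,interpolation=2))
cv2.imwrite('pics/c6.png',np.hstack(ims))
E
```

```text
16.3 [ 0.51728899 -0.18728267  0.06248865] [-1.87007322  6.567244   19.18172758] 0.024782528126428255
scene 704 0.05461429542161955 [ 0.00342739 -0.00181874  0.05464153]
knob 33 [ 0.45922591 -0.2467461   0.06149481]
side 533 0.052359564989235774 [0.00470485 0.00910746 0.05250159]
knob 30 [ 0.45962509 -0.24939679  0.05952764]
```

View pics/c6.png

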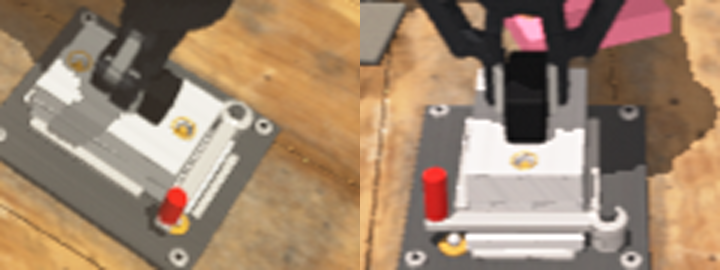

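The crops show the two halves meeting face to face, with the dowels in the holes at (183,128) and (524,160) and the keeper shut. The plate top measures 54 mm after removing each camera's known height bias, and the push stays at 19 N.

```bash
python3 -c "
from station import robot
print(robot.job_done())"
```

```text
the job is handed in; nothing more can be done
None
```

The job is handed in: the keeper bar is shut against its stop, and the upper half is on its dowels, held closed face to face at about 19 N with the gripper still on the handle. I did not move the tin, the bush or the stone.

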